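Push the stuck mortar core out of the core bit

TASK

A mortar core is stuck inside the steel core bit that is clamped on the board. Pick up the wooden push rod, feed its round shaft through the hub at the back of the bit and push the core out of the open mouth, slowly enough that it slides rather than shoots out, until the whole of it is clear of the bit and lying in the channel of the core box. Then draw the rod right out and lay it down flat along the middle of its rubber mat, leaving the brush, the hammer and the jar where they are.

Things in the scene. Friction and masses are not known exactly. Their poses are not given: they have to be found in the camera images.
- bit: Core-drill bit: a steel tube lying level in two pipe clamps on a board, a wooden core box at its open end; all one fixed piece. Origin: on the table below the centre of the hub's rear face. x: level, from hub to mouth, the way to push; z up. The tube's axis is 54.5 mm above the table; clamps and tube reach 86 mm. The board, 18 mm thick, starts at x 10 mm: nothing stands behind the hub.
- hub (a point): Centre of the opening in the hub's rear face, where the rod goes in; axes as bit. The hub is 40 mm in diameter and 22 mm long with a plain round bore 26 mm wide; beyond it the barrel is 52 mm wide inside, 57 mm outside and 110 mm long.
- mouth (a point): Centre of the bit's open mouth, 132 mm along x from hub; axes as bit. Two narrow slots in the upper sides of the barrel, between the clamps, show the core while it is inside.
- channel (a point): Centre of the floor of the core box's channel straight ahead of the mouth; axes as bit. The channel starts at the mouth, is 54 mm wide and 140 mm long, closed at its far end; its floor is 26 mm above the table (2.5 mm below the barrel's inside), its walls reach 56 mm.
- core: The stuck core: a grey mortar cylinder, 48 mm in diameter, 58 mm long, about 0.2 kg, lying inside the barrel. Origin: its centre; x: its axis, towards the mouth. At the start its rear end is 34 to 56 mm ahead of hub; its centre rides 2 mm below the bit's axis. Grit jams it until it has left the barrel: 7 to 12 N moves it, and it stops when the push stops.
- rod: Wooden push rod: a square handle 28 x 28 mm, 100 mm long, then a round shaft 16 mm in diameter, 160 mm long, on one axis. Origin: on the axis at the shoulder between them; x: the shaft's tip is at +160 mm, the handle's end at -100 mm; z: up as it lies, axis 17 mm above the table. It balances 12 mm behind the origin. About 0.08 kg. The handle cannot enter the hub.
- rod_tip (a point): Centre of the shaft's end face, 160 mm ahead of rod's origin.
- rod_mid (a point): Midpoint of the rod's length, on its axis, 30 mm ahead of rod's origin.
- mat: Black rubber mat, 320 x 150 x 3 mm, stuck to the table. Origin: centre of its underside; x: along its length, z: up.
- brush: Bystander: flat brush with a wooden handle, 190 mm long, 42 wide, 20 high, lying on the table. Origin: centre of its underside; x along it.
- hammer: Bystander: hammer with a wooden handle, 240 mm long, head 90 wide, 26 high, lying on the table. Origin: underside at half its length; x towards the head.
- jar: Bystander: closed sample jar, 58 mm in diameter, 75 mm high, standing on the table. Origin: centre of its underside.

How it is judged (in metres and radians):
On the way, in this order (a step that is already met when the one before it is completed fails the run):
1. the rod's tip is inside the bit, past the hub, and presses on the core (x of rod_tip in the frame of hub above 0.022 m and distance between rod_tip and core below 0.045 m and contact force between rod and core above 1 N and x of core in the frame of mouth below 0 m), for 0.1 s.
2. the whole core is out of the mouth, in the channel, with the rod still through the bit (x of core in the frame of mouth above 0.03 m and z of core in the frame of mouth below 0.004 m and x of rod_tip in the frame of hub above 0.09 m), for 0.1 s.
At the end, for the whole second after the job is handed in: The core rests along the core box channel, wholly out of the bit (its centre at least 30 mm past the mouth); the rod rests flat on the mat, its midpoint within 60 mm along and 55 mm across of the mat's centre, within 0.35 rad of the mat's length (x of core in the frame of mouth between 0.03 and 0.115 m and y of core in the frame of mouth between -0.012 and 0.012 m and z of core in the frame of mouth below 0.004 m and angle between the x axis of core and the x axis of bit, either way round below 0.2 rad and linear speed of each of core, rod below 0.02 m/s and x of rod_mid in the frame of mat between -0.06 and 0.06 m and y of rod_mid in the frame of mat between -0.055 and 0.055 m and angle between the x axis of rod and the x axis of mat, either way round below 0.35 rad and height (world z) of rod below 0.023 m and height (world z) of rod_tip below 0.028 m); the robot touches nothing.
It fails at once if the core shot out (moved faster than 0.3 m/s) (linear speed of core above 0.3 m/s).
It fails at once if a bystander was disturbed (moved more than 20 mm) (distance of any of brush, hammer, jar from where it was at the start of the episode above 0.02 m).
It also fails if it takes over 51 s, if anything falls off the work surface, if the arm or the gripper's body presses on something with over 40 N, if the wrist force passes 120 N, or if a joint passes its speed limit or range.

ROBOT

A 6-joint arm with a two-finger parallel gripper is mounted at the origin on the work surface. World frame = base frame: x ahead of the robot, y to its left, z up, the work surface at z = 0. Lengths are in mm, angles in rad, forces in N, time in s.
With the tool pointing down it reaches from about 350 to 875 mm from the base axis. Payload 4.2 kg.
Tool frame: the origin (TCP) lies at the very end of the fingers, on their centre line; the grasp point (between the pads) lies 19 mm behind it; y points along the fingers, z is the direction in which the jaws open and shut, and the axes are right-handed (so a half turn about y gives the same grasp; the last joint's range is limited). The gripper opens to 87 mm and grips with 3 to 60 N. Pads are 19 mm wide; open, the fingers measure 117 mm over their backs; the gripper's body (75 mm by 190 mm) begins 51 mm behind the grasp point.
Start: joints at [1.593, 0.385, 0.008, 0, -1.194, -0.259], TCP at [146.589, 607.545, 222.55] pointing down, gripper open.
Joint ranges: [-3.14, 3.14], [-1.21, 2.06], [-1.07, 1.41], [-3.16, 2.05], [-2.99, -0.16], [-3.1, 3.1]. Speed limits (rad/s): [2.79, 2.79, 3.14, 3.14, 3.14, 3.14].

INTERFACE

Orientations are given as a unit quaternion [x, y, z, w].
In Python, from rig import observe, capture, camera_info, hand_in gives the robot as it stands. The module is installed in compiled form; this text tells all that it offers.
- The arm moves only by the tool play_rows, never from a script. Its argument "plan" is a list of rows, each an object of numbers: "fingers": the gripper's target within -1 to 1 (shut at 1, half-way at 0, fully open at -1); "dx", "dy", "dz": the shift along the tool's x, y, z normalised to -1 to 1, where 1 is 4 cm; "rx", "ry", "rz": the turn, a rotation vector about the tool's x, y, z normalised to -1 to 1, where 1 is 90 degrees. In form: [{"fingers": .., "dx": .., "dy": .., "dz": .., "rx": .., "ry": .., "rz": ..}, ...]. A call has 1 to 5 rows; each row shifts and turns the commanded pose from where the row before left it, along the tool's axes as they then stand; what a row does not reach is not made up. A row lasts 1/10 s, in which the tool goes at most 50 mm and 8.59 degrees, less where a joint would pass 70% of its speed; a pose out of reach is approached as far as the arm can. A call with a number of a shift or a turn outside -1 to 1 is refused whole. A call with a gripper value outside its range is refused whole. The fingers move at their own pace and stop on an object; "force" is the grip in N (left out, the last holds). Time passes only in rows, so rows that do not move let the fingers close. It gives the time, the measured TCP pose, the force and the opening at its end, in the units of the state.
- observe(): the state, without advancing time (a new reading comes with each control period).
- capture(name): name is "side" or "top" or "wrist"; returns the picture (420x560x3 uint8, red, green, blue); there is no depth.
- camera_info(name): a dict with "mtx" (3x3 intrinsics, pixels), "dist" ([k1, k2, p1, p2, k3] as OpenCV has them; the pictures are not rectified), "world_from_camera" (4x4, takes a point from camera to world coordinates); the wrist camera has in their place "T_tool_cam" (4x4, takes a point from camera to tool coordinates, whose origin is the TCP and whose axes are the tool frame's). Camera axes: x right, y down, z forward; pixel columns grow to the right and rows downward; lengths in mm; the calibration is good to about 2 mm. A picture is of the moment at which its call begins: read the wrist's pose just before it. camera_info takes no time and is no camera call.
- hand_in(): hands the job in, once; it reports no verdict.
The state is a dict: "time": time; "q": joint angles; "joint_vel": joint speeds; "effort": joint torques, N m; "position": TCP position; "tool_rot": TCP orientation; "contact_force": force on the tool from outside, world axes, zero at the start; "wrist_torque": the same for the moment, N m; "opening": finger opening in mm.
Only numpy, scipy, OpenCV 4.12 (cv2) and the standard library are available. Lean on these libraries where they do the work, as an engineer would, in place of code of your own. Each camera call takes 0.05 s, during which the arm holds its last target. There are 200 camera calls.

## Working session

There is one attempt and no reset: what is moved stays moved. The work goes in short steps, Python scripts to look and compute and a tool call to move; the robot and the scene stay as the last step left them, time stands still between calls to the robot, and variables do not carry over. Pictures are saved under pics/ and viewed, about 8 in all and at most 12, crops included, and the job is handed in when it is done.

Besides the shell and the picture viewer there is one more tool, called as name([rows], argument=value, ...), one row to a line, values as JSON. play_rows: Moves the arm, as the interface text tells. Its arguments: {"type":"object","properties":{"plan":{"type":"array"},"force":{"type":"number"}},"required":["plan"]}

```bash
mkdir -p pics
cat > h.py <<'E'
import numpy as np, cv2
from scipy.spatial.transform import Rotation as R
from rig import observe, capture, camera_info
def save(n,f):
    im=capture(n); cv2.imwrite('pics/'+f,im[:,:,::-1]); return im
def ray(n,px,st=None):
    ci=camera_info(n); u=cv2.undistortPoints(np.array([[px]],float),np.array(ci['mtx'],float),np.array(ci['dist'],float))[0,0]
    T=np.array(ci['world_from_camera']) if n!='wrist' else tool(st)@np.array(ci['T_tool_cam'])
    return T[:3,3],T[:3,:3]@np.array([u[0],u[1],1])
def tool(st):
    T=np.eye(4);T[:3,:3]=R.from_quat(st['tool_rot']).as_matrix();T[:3,3]=st['position'];return T
def at(n,px,z,st=None):
    o,d=ray(n,px,st); return o+d*(z-o[2])/d[2]
def proj(n,P,st=None):
    ci=camera_info(n);T=np.array(ci['world_from_camera']) if n!='wrist' else tool(st)@np.array(ci['T_tool_cam'])
    W=np.linalg.inv(T);return cv2.projectPoints(np.array(P,float).reshape(-1,1,3),cv2.Rodrigues(W[:3,:3])[0],W[:3,3],np.array(ci['mtx'],float),np.array(ci['dist'],float))[0][:,0]
E
python3 - <<'E'
from h import *
st=observe();print(st)
a=save('top','t0.png');b=save('side','s0.png')
cv2.imwrite('pics/t0b.png',cv2.resize(a[:,:,::-1],(800,600),interpolation=cv2.INTER_CUBIC))
for n in('top','side','wrist'):
    c=camera_info(n);print({k:np.round(v,3).tolist() for k,v in c.items() if k!='dist'})
E
```

```text
{'time': 0.0, 'q': array([ 1.59261867e+00,  3.85548602e-01,  6.60654364e-03, -5.15994605e-04,
       -1.19401600e+00, -2.58566666e-01]), 'joint_vel': array([ 0.00107114,  0.00030791, -0.00076221, -0.00109257, -0.00040277,
        0.00137092]), 'effort': array([-2.34521940e-04, -3.90667427e+01,  1.87405211e+01,  4.21981260e+00,
        1.10169168e-02, -1.98851349e-04]), 'position': array([146.44349043, 606.96361443, 221.45435353]), 'tool_rot': array([-0.08351211, -0.70136972,  0.70293068,  0.08363431]), 'contact_force': array([ 0.47515797, -0.87125533, -0.12274536]), 'wrist_torque': array([-0.02089512,  0.03679706, -0.00666111]), 'opening': 87.19937741376344}
{'mtx': [[432.863, 0.0, 292.054], [0.0, 432.863, 215.257], [0.0, 0.0, 1.0]], 'world_from_camera': [[0.003, -0.996, 0.094, 489.792], [-1.0, -0.001, 0.015, -23.234], [-0.015, -0.094, -0.995, 937.463], [0.0, 0.0, 0.0, 1.0]]}
{'mtx': [[530.686, 0.0, 279.416], [0.0, 530.686, 202.353], [0.0, 0.0, 1.0]], 'world_from_camera': [[-0.988, -0.072, 0.138, 380.587], [-0.155, 0.545, -0.824, 1053.097], [-0.015, -0.835, -0.549, 771.228], [0.0, 0.0, 0.0, 1.0]]}
{'mtx': [[300.612, 0.0, 280.932], [0.0, 300.612, 209.353], [0.0, 0.0, 1.0]], 'T_tool_cam': [[0.0, 0.959, 0.285, -77.388], [0.001, -0.285, 0.959, -162.92], [1.0, 0.0, -0.001, -0.278], [0.0, 0.0, 0.0, 1.0]]}
```

View pics/t0b.png

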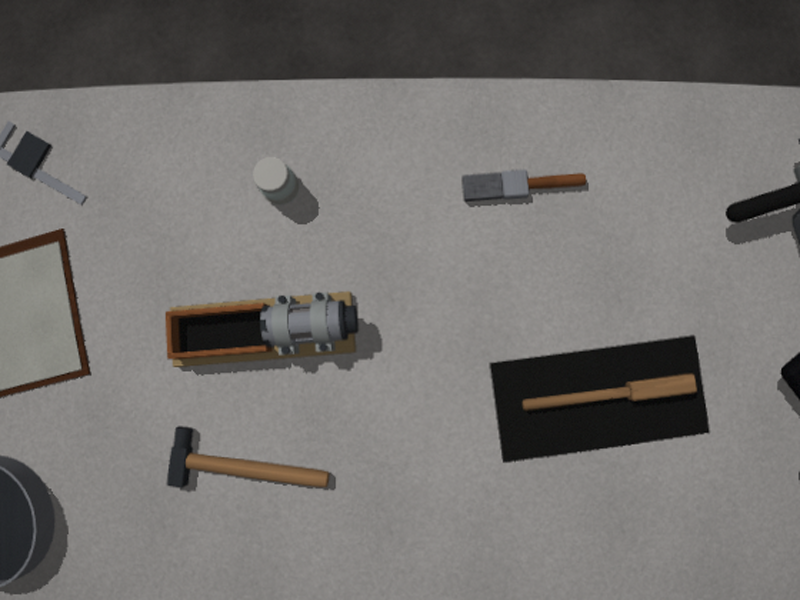

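View pics/s0.png

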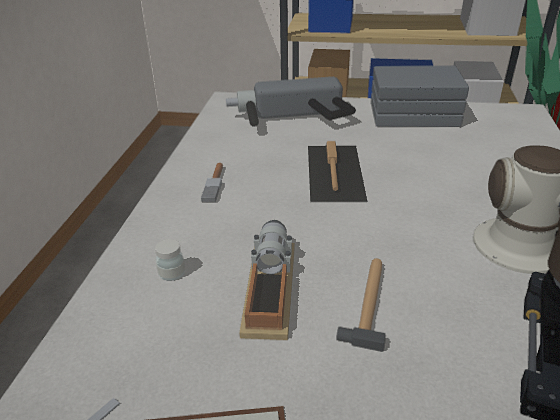

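Run:
```python
from h import *
im=cv2.imread('pics/t0.png')
f=lambda c:cv2.resize(c,None,fx=5,fy=5,interpolation=cv2.INTER_CUBIC)
o=np.vstack([f(im[200:262,110:270]),f(im[256:296,345:505])])
cv2.imwrite('pics/c1.png',o);print(o.shape)
n=lambda p:((p[0]+.5)*.7-.5,(p[1]+.5)*.7-.5)
C=np.array([at('top',n(p),3) for p in[(491,364),(695,337),(708,432),(504,461)]]);print(C.round(1),C.mean(0))
s=observe();print(R.from_quat(s['tool_rot']).as_matrix().round(3))
```

```text
(510, 800, 3)
[[ 492.9 -120.3    3. ]
 [ 533.3 -435.5    3. ]
 [ 388.5 -452.1    3. ]
 [ 348.3 -139.1    3. ]] [ 440.74527057 -286.75786151    3.        ]
[[-0.972 -0.    -0.235]
 [ 0.235 -0.002 -0.972]
 [-0.    -1.     0.002]]
```

View pics/c1.png

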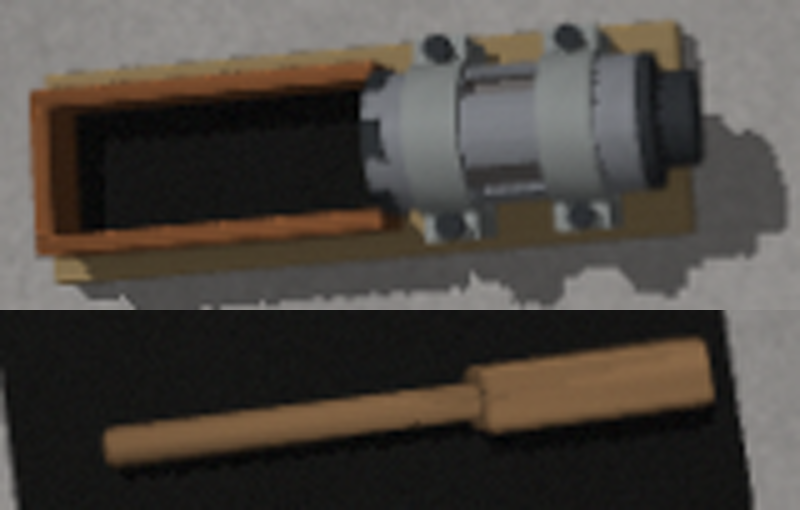

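Run:
```python
from h import *
b=lambda p,z:at('top',(110+(p[0]+.5)/5-.5,200+(p[1]+.5)/5-.5),z)
r=lambda p,z:at('top',(345+(p[0]+.5)/5-.5,256+(p[1]-310+.5)/5-.5),z)
def hd(a,c,n): d=a-c;print(n,a.round(1),c.round(1),'len',np.linalg.norm(d).round(1),'ang',np.arctan2(d[1],d[0]).round(4))
for p,q,z,n in [((45,77),(680,22),18,'bd'),((55,282),(695,232),18,'bd'),((30,92),(375,62),56,'w'),((38,255),(382,230),56,'w'),((438,47),(570,38),40,'bolt'),((452,225),(583,215),40,'bolt')]: hd(b(p,z),b(q,z),n)
print('hub',b((697,70),54.5),b((703,163),54.5),'mouth',b((372,132),54.5))
hd(r((112,447),17),r((482,402),17),'shaft')
hd(r((104,448),17),r((482,402),17),'tip')
hd(r((480,368),31),r((708,339),31),'h')
hd(r((492,432),31),r((714,402),31),'h')
```

```text
bd [576.5 369.4  18. ] [600.6  90.2  18. ] len 280.2 ang 1.6568
bd [487.4 361.6  18. ] [510.7  82.7  18. ] len 279.9 ang 1.6543
w [566.6 359.5  56. ] [579.4 212.2  56. ] len 147.8 ang 1.657
w [498.6 353.4  56. ] [510.  207.5  56. ] len 146.3 ang 1.6491
bolt [587.4 189.7  40. ] [591.2 133.8  40. ] len 56.1 ang 1.6391
bolt [512.6 182.1  40. ] [517.1 127.1  40. ] len 55.2 ang 1.651
hub [576.34349289  78.43946941  54.5       ] [538.09509991  75.52655754  54.5       ] mouth [550.4570931  213.09070492  54.5       ]
shaft [ 433.1 -168.2   17. ] [ 451.4 -327.    17. ] len 159.9 ang 1.6853
tip [ 432.7 -164.8   17. ] [ 451.4 -327.    17. ] len 163.3 ang 1.6855
h [ 466.2 -321.8   31. ] [ 477.7 -421.    31. ] len 99.9 ang 1.6863
h [ 439.4 -326.4   31. ] [ 451.1 -422.9   31. ] len 97.2 ang 1.6914
```

play_rows([
  {"fingers": -1,"dx": -1,"ry": 0.094},
  {"fingers": -1,"dx": -1,"ry": 0.094},
  {"fingers": -1,"dx": -1,"ry": 0.094},
  {"fingers": -1,"dx": -1,"ry": 0.094},
  {"fingers": -1,"dx": -1,"ry": 0.094},
], force=50)

```text
invalid input
```

play_rows([
  {"fingers": -1,"dx": -1,"ry": 0.094},
  {"fingers": -1,"dx": -1,"ry": 0.094},
  {"fingers": -1,"dx": -1,"ry": 0.094},
  {"fingers": -1,"dx": -1,"ry": 0.023},
  {"fingers": -1,"dx": -1},
])

```text
invalid input
```

play_rows([
  {"fingers": -1,"dx": -1,"dy": 0,"dz": 0,"rx": 0,"ry": 0.094,"rz": 0},
  {"fingers": -1,"dx": -1,"dy": 0,"dz": 0,"rx": 0,"ry": 0.094,"rz": 0},
  {"fingers": -1,"dx": -1,"dy": 0,"dz": 0,"rx": 0,"ry": 0.094,"rz": 0},
  {"fingers": -1,"dx": -1,"dy": 0,"dz": 0,"rx": 0,"ry": 0.094,"rz": 0},
  {"fingers": -1,"dx": -1,"dy": 0,"dz": 0,"rx": 0,"ry": 0.094,"rz": 0},
], force=50)

```text
time: 0.6
position: [316.5, 507.2, 221.7]
tool_rot: [-0.333, -0.623, 0.624, 0.333]
contact_force: [-0.2, 0.7, -0.0]
opening: 87.2
```

play_rows([
  {"fingers": -1,"dx": -1,"dy": 0,"dz": 0,"rx": 0,"ry": 0.094,"rz": 0},
  {"fingers": -1,"dx": -1,"dy": 0,"dz": 0,"rx": 0,"ry": 0.094,"rz": 0},
  {"fingers": -1,"dx": -1,"dy": 0,"dz": 0,"rx": 0,"ry": 0.094,"rz": 0},
  {"fingers": -1,"dx": -1,"dy": 0,"dz": 0,"rx": 0,"ry": 0.023,"rz": 0},
  {"fingers": -1,"dx": -1,"dy": 0,"dz": 0,"rx": 0,"ry": 0,"rz": 0},
])

```text
time: 1.1
position: [377.6, 319.7, 222.0]
tool_rot: [-0.47, -0.528, 0.528, 0.47]
contact_force: [0.4, 0.8, -0.2]
opening: 87.5
```

play_rows([
  {"fingers": -1,"dx": -1,"dy": 0.2,"dz": 0,"rx": 0,"ry": 0,"rz": 0},
  {"fingers": -1,"dx": -1,"dy": 0.2,"dz": 0,"rx": 0,"ry": 0,"rz": 0},
  {"fingers": -1,"dx": -1,"dy": 0.2,"dz": 0,"rx": 0,"ry": 0,"rz": 0},
  {"fingers": -1,"dx": -1,"dy": 0.2,"dz": 0,"rx": 0,"ry": 0,"rz": 0},
  {"fingers": -1,"dx": -1,"dy": 0.2,"dz": 0,"rx": 0,"ry": 0,"rz": 0},
])

```text
time: 1.6
position: [400.4, 121.3, 182.2]
tool_rot: [-0.47, -0.528, 0.528, 0.47]
contact_force: [1.1, 1.0, -0.2]
opening: 87.2
```

play_rows([
  {"fingers": -1,"dx": -1,"dy": 0.2,"dz": 0,"rx": 0,"ry": 0,"rz": 0},
  {"fingers": -1,"dx": -1,"dy": 0.2,"dz": 0,"rx": 0,"ry": 0,"rz": 0},
  {"fingers": -1,"dx": -1,"dy": 0.2,"dz": 0,"rx": 0,"ry": 0,"rz": 0},
  {"fingers": -1,"dx": -1,"dy": 0.2,"dz": 0,"rx": 0,"ry": 0,"rz": 0},
  {"fingers": -1,"dx": -1,"dy": 0.2,"dz": 0,"rx": 0,"ry": 0,"rz": 0},
])

```text
time: 2.1
position: [423.8, -77.3, 142.2]
tool_rot: [0.47, 0.528, -0.528, -0.47]
contact_force: [0.6, 0.3, 0.6]
opening: 86.8
```

play_rows([
  {"fingers": -1,"dx": -1,"dy": 0.2,"dz": 0,"rx": 0,"ry": 0,"rz": 0},
  {"fingers": -1,"dx": -1,"dy": 0.2,"dz": 0,"rx": 0,"ry": 0,"rz": 0},
  {"fingers": -1,"dx": -1,"dy": 0.2,"dz": 0,"rx": 0,"ry": 0,"rz": 0},
  {"fingers": -1,"dx": -1,"dy": 0.2,"dz": 0,"rx": 0,"ry": 0,"rz": 0},
  {"fingers": -1,"dx": 0,"dy": 0,"dz": 0,"rx": 0,"ry": 0,"rz": 0},
])

```text
time: 2.6
position: [442.1, -237.9, 108.9]
tool_rot: [-0.471, -0.526, 0.528, 0.472]
contact_force: [-0.7, 0.5, -1.1]
opening: 86.7
```

Run:
```python
from h import *
st=observe();T=tool(st);print(T.round(3),st['q'].round(2))
save('wrist','w1.png')
print(T[:3,:3].T@(np.array([455.4,-357,6])-T[:3,3])/40)
print(proj('wrist',[[451.7,-325.4,31],[432.9,-166.5,17],[463.4,-424.6,31]],st))
```

```text
[[-1.11000e-01 -3.00000e-03 -9.94000e-01  4.42135e+02]
 [ 9.94000e-01  0.00000e+00 -1.11000e-01 -2.37898e+02]
 [ 0.00000e+00 -1.00000e+00  3.00000e-03  1.08877e+02]
 [ 0.00000e+00  0.00000e+00  0.00000e+00  1.00000e+00]] [-0.17  0.3  -0.44  0.   -0.83  0.28]
[-2.99694342  2.57077472 -0.00576295]
[[280.10790423 106.3277534 ]
 [281.36936193 283.21053022]
 [279.10623968 -42.22250628]]
```

View pics/w1.png

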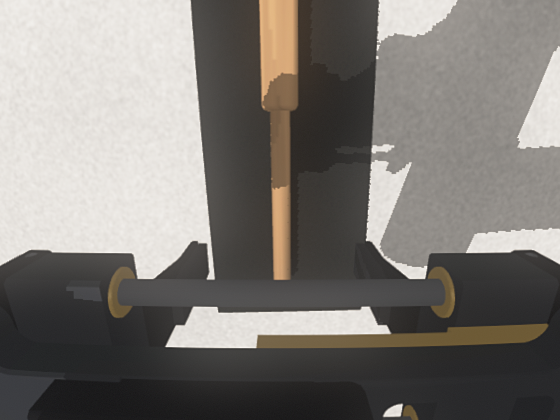

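play_rows([
  {"fingers": -1,"dx": -1,"dy": 0.3,"dz": 0,"rx": 0,"ry": 0,"rz": 0},
  {"fingers": -1,"dx": -1,"dy": 0.3,"dz": 0,"rx": 0,"ry": 0,"rz": 0},
  {"fingers": -1,"dx": -1,"dy": 0.3,"dz": 0,"rx": 0,"ry": 0,"rz": 0},
  {"fingers": -1,"dx": 0,"dy": 0.5,"dz": 0,"rx": 0,"ry": 0,"rz": 0},
  {"fingers": -1,"dx": 0,"dy": 0.5,"dz": 0,"rx": 0,"ry": 0,"rz": 0},
])

```text
time: 3.15
position: [456.9, -353.8, 34.0]
tool_rot: [0.47, 0.528, -0.528, -0.47]
contact_force: [-0.2, 0.3, 0.3]
opening: 86.5
```

play_rows([
  {"fingers": -1,"dx": 0,"dy": 0.4,"dz": 0,"rx": 0,"ry": 0,"rz": 0},
  {"fingers": -1,"dx": 0,"dy": 0.2,"dz": 0,"rx": 0,"ry": 0,"rz": 0},
  {"fingers": -1,"dx": 0,"dy": 0,"dz": 0,"rx": 0,"ry": 0,"rz": 0},
])

```text
time: 3.45
position: [456.2, -352.6, 9.7]
tool_rot: [-0.469, -0.528, 0.529, 0.471]
contact_force: [0.3, -0.5, 0.6]
opening: 87.2
```

play_rows([
  {"fingers": -1,"dx": -0.1,"dy": 0.1,"dz": 0,"rx": 0,"ry": 0,"rz": 0},
  {"fingers": 1,"dx": 0,"dy": 0,"dz": 0,"rx": 0,"ry": 0,"rz": 0},
  {"fingers": 1,"dx": 0,"dy": 0,"dz": 0,"rx": 0,"ry": 0,"rz": 0},
  {"fingers": 1,"dx": 0,"dy": 0,"dz": 0,"rx": 0,"ry": 0,"rz": 0},
  {"fingers": 1,"dx": 0,"dy": 0,"dz": 0,"rx": 0,"ry": 0,"rz": 0},
], force=50)

```text
time: 3.95
position: [457.3, -357.8, 7.0]
tool_rot: [0.47, 0.528, -0.528, -0.47]
contact_force: [0.0, 0.0, -0.7]
opening: 62.8
```

play_rows([
  {"fingers": 1,"dx": 0,"dy": 0,"dz": 0,"rx": 0,"ry": 0,"rz": 0},
  {"fingers": 1,"dx": 0,"dy": 0,"dz": 0,"rx": 0,"ry": 0,"rz": 0},
  {"fingers": 1,"dx": 0,"dy": 0,"dz": 0,"rx": 0,"ry": 0,"rz": 0},
  {"fingers": 1,"dx": 0,"dy": 0,"dz": 0,"rx": 0,"ry": 0,"rz": 0},
])

```text
time: 4.35
position: [457.1, -357.7, 6.6]
tool_rot: [-0.47, -0.528, 0.528, 0.47]
contact_force: [-0.7, 0.1, -0.4]
opening: 30.8
```

play_rows([
  {"fingers": 1,"dx": 0,"dy": 0,"dz": 0,"rx": 0,"ry": 0,"rz": 0},
  {"fingers": 1,"dx": 0,"dy": 0,"dz": 0,"rx": 0,"ry": 0,"rz": 0},
  {"fingers": 1,"dx": 0,"dy": -0.3,"dz": 0,"rx": 0,"ry": 0,"rz": 0},
  {"fingers": 1,"dx": 0,"dy": -0.64,"dz": 0,"rx": 0,"ry": 0,"rz": 0},
  {"fingers": 1,"dx": 0.3,"dy": 0,"dz": -0.2,"rx": 0,"ry": 0.02,"rz": 0},
])

```text
time: 4.85
position: [465.7, -346.8, 48.0]
tool_rot: [0.481, 0.521, -0.52, -0.476]
contact_force: [0.9, 0.8, -0.1]
opening: 27.6
```

play_rows([
  {"fingers": 1,"dx": 0.8,"dy": 0,"dz": -0.6,"rx": 0,"ry": 0,"rz": 0},
  {"fingers": 1,"dx": 0.8,"dy": 0,"dz": -0.6,"rx": 0,"ry": 0,"rz": 0},
  {"fingers": 1,"dx": 0.8,"dy": 0,"dz": -0.6,"rx": 0,"ry": 0,"rz": 0},
  {"fingers": 1,"dx": 0.8,"dy": 0,"dz": -0.6,"rx": 0,"ry": 0,"rz": 0},
  {"fingers": 1,"dx": 0.7,"dy": 0,"dz": -0.6,"rx": 0,"ry": 0,"rz": 0},
])

```text
time: 5.35
position: [570.8, -177.5, 45.1]
tool_rot: [0.478, 0.521, -0.521, -0.478]
contact_force: [0.8, -0.5, -0.4]
opening: 27.6
```

play_rows([
  {"fingers": 1,"dx": 0.3,"dy": 0,"dz": -0.3,"rx": 0,"ry": 0,"rz": 0},
  {"fingers": 1,"dx": 0,"dy": 0,"dz": 0,"rx": 0,"ry": 0,"rz": 0},
  {"fingers": 1,"dx": 0,"dy": 0,"dz": 0,"rx": 0,"ry": 0,"rz": 0},
])

```text
time: 5.65
position: [580.4, -166.4, 44.3]
tool_rot: [-0.478, -0.521, 0.521, 0.478]
contact_force: [-0.0, -0.5, -0.6]
opening: 27.6
```

Run:
```python
from h import *
st=observe();T=tool(st);print(T.round(3),st['opening'],st['contact_force'])
a=save('top','t2.png');b=save('side','s2.png')
f=lambda c,k:cv2.resize(c,None,fx=k,fy=k,interpolation=cv2.INTER_CUBIC)
p=proj('side',[[556.6,76.7,54.5],[561,36,54.5],[575,-140,54.5]]);print(p,proj('top',[[556.6,76.7,54.5],[561,36,54.5],[575,-140,54.5]]))
u0,v0=int(p[:,0].mean())-50,int(p[:,1].mean())-38
o=np.vstack([f(a[198:250,235:395],5),f(b[v0:v0+68,u0:u0+160],5)]);print(u0,v0)
cv2.imwrite('pics/c2.png',o[:600,:,::-1])
```

```text
[[-8.50000e-02 -1.00000e-03 -9.96000e-01  5.80427e+02]
 [ 9.96000e-01  0.00000e+00 -8.50000e-02 -1.66411e+02]
 [ 0.00000e+00 -1.00000e+00  1.00000e-03  4.42620e+01]
 [ 0.00000e+00  0.00000e+00  0.00000e+00  1.00000e+00]] 27.568214386505375 [-0.01547046 -0.5371756  -0.57099555]
[[274.24690391 225.79816012]
 [275.20970544 215.66063682]
 [280.70970251 177.62813896]] [[249.73080244 223.1832039 ]
 [269.56101793 221.07867376]
 [355.45008777 214.3890292 ]]
226 168
```

View pics/c2.png

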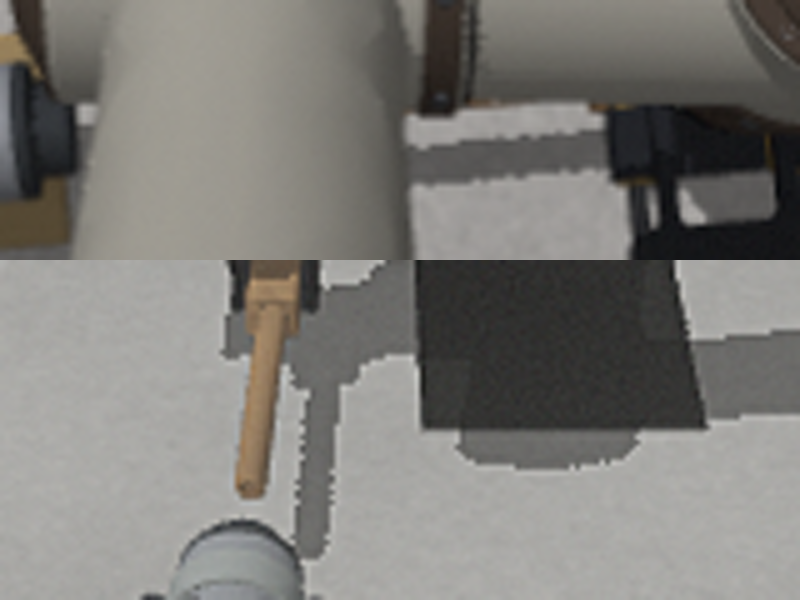

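Run:
```python
from h import *
d=np.array([-.085,.996,0]);t=np.array([580.4,-166.4,54.6]);h=np.array([556.6,76.7,54.5]);e=np.array([-.083,.9966,0])
n=lambda q:np.stack([(q[:,0]+.5-226)*5-.5,(q[:,1]+.5-168)*5+259.5],1).round(1)
print(n(proj('side',[t+192.7*d,t+42*d,t+60*d,t+185*d,h,h+25*e,h+35*e])))
# hub sides silhouettes
s=np.array([.9966,.083,0])
print(n(proj('side',[h+27*e+28.5*s,h+27*e-28.5*s,h+27*e+[0,0,28.5]])))
print(n(proj('side',[t+192.7*d+s,t+192.7*d+[0,0,1],t+193.7*d])))
# lateral/along of tip wrt hub
tip=t+192.7*d-h;print(tip@e,tip@s)
```

```text
[[245.3 487.2]
 [267.6 324.7]
 [265.2 342.5]
 [246.6 478.2]
 [243.2 551. ]
 [238.8 583.3]
 [237.  596.6]]
[[175.7 584.1]
 [301.3 587.9]
 [237.1 534.6]]
[[243.2 487.2]
 [245.3 485.5]
 [245.2 488.4]]
-51.612720780000025 3.148093899999945
```

Run:
```python
from h import *
b=cv2.imread('pics/s2.png').astype(int)
B,G,Rr=b[...,0],b[...,1],b[...,2]
m=(Rr-B>35)
d=np.array([-.085,.996,0]);t=np.array([580.4,-166.4,54.6])
ks=np.arange(45,194,8);P=proj('side',[t+k*d for k in ks])
for v in range(178,220,2):
    u=np.where(m[v,255:300])[0]+255
    if len(u): print(v,u.min(),u.max(),(u.min()+u.max())/2, np.interp(v,P[:,1],P[:,0]).round(1))
im=cv2.imread('pics/s2.png')[205:255,245:305];cv2.imwrite('pics/c3.png',cv2.resize(im,None,fx=11,fy=11,interpolation=cv2.INTER_CUBIC))
```

```text
178 275 284 279.5 279.0
180 275 284 279.5 279.0
182 276 284 280.0 278.9
184 277 281 279.0 278.6
186 277 281 279.0 278.4
188 276 281 278.5 278.1
190 276 280 278.0 277.8
192 276 280 278.0 277.6
194 275 280 277.5 277.3
196 275 280 277.5 277.0
198 275 279 277.0 276.7
200 275 279 277.0 276.5
202 274 278 276.0 276.2
204 274 278 276.0 275.9
206 274 278 276.0 275.6
208 274 278 276.0 275.4
210 273 277 275.0 275.1
212 273 277 275.0 274.8
214 274 277 275.5 274.8
```

View pics/c3.png

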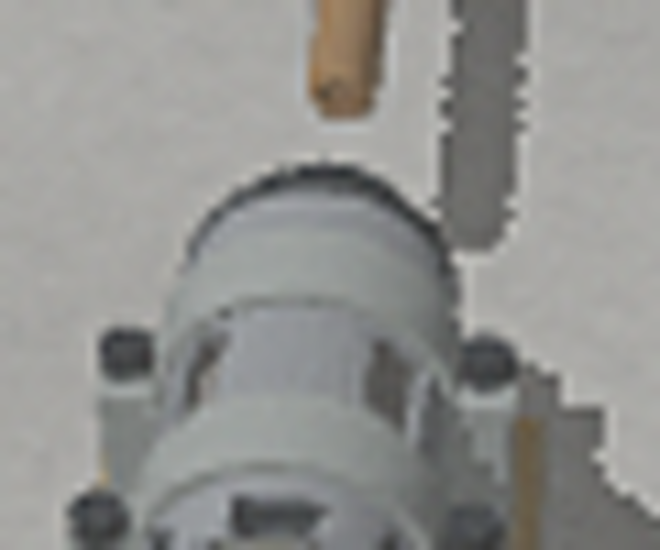

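play_rows([
  {"fingers": 1,"dx": 0.5,"dy": 0.02,"dz": 0.02,"rx": 0,"ry": 0,"rz": 0},
  {"fingers": 1,"dx": 0.4,"dy": 0,"dz": 0,"rx": 0,"ry": 0,"rz": 0},
  {"fingers": 1,"dx": 0,"dy": 0,"dz": 0,"rx": 0,"ry": 0,"rz": 0},
  {"fingers": 1,"dx": 0,"dy": 0,"dz": 0,"rx": 0,"ry": 0,"rz": 0},
])

```text
time: 6.15
position: [576.9, -130.5, 43.6]
tool_rot: [-0.478, -0.521, 0.521, 0.478]
contact_force: [-0.7, 0.5, -0.9]
opening: 27.6
```

Run:
```python
from h import *
st=observe();T=tool(st);print(T[:3].round(3),st['contact_force'])
a=save('top','t3.png');b=save('side','s3.png')
f=lambda c,k:cv2.resize(c,None,fx=k,fy=k,interpolation=cv2.INTER_CUBIC)
o=np.hstack([f(a[195:255,225:265],10),f(b[195:255,255:295],10)])
cv2.imwrite('pics/c4.png',o[:,:,::-1])
d=T[:3,0];t=T[:3,3]+[0,0,10.4]
h=np.array([556.6,76.7,54.5]);e=np.array([-.083,.9966,0]);s=np.array([.9966,.083,0]);z=np.array([0,0,1.])
n=lambda q,u,v,k=0:np.stack([(q[:,0]+.5-u)*10-.5+k,(q[:,1]+.5-v)*10-.5],1).round(0).tolist()
tp=t+192.7*d;print('lat',(tp-h)@s,(tp-h)@e,tp)
Q=[tp,tp+8*s,tp-8*s,tp-8*z,tp+8*z,h,h+20*z,h+20*s,h-20*s]
print(n(proj('side',Q),255,195,400),'\n',n(proj('top',Q),225,195))
```

```text
[[-8.50000e-02  0.00000e+00 -9.96000e-01  5.76910e+02]
 [ 9.96000e-01 -0.00000e+00 -8.50000e-02 -1.30534e+02]
 [-0.00000e+00 -1.00000e+00 -0.00000e+00  4.35740e+01]] [-0.66100109  0.52469637 -0.86847857]
lat 2.568572224008679 -15.506002280357844 [560.44645047  61.46144201  53.94915135]
[[591.0, 275.0], [557.0, 274.0], [626.0, 276.0], [592.0, 303.0], [591.0, 247.0], [597.0, 312.0], [595.0, 241.0], [511.0, 310.0], [684.0, 315.0]] 
 [[326.0, 268.0], [324.0, 229.0], [329.0, 307.0], [330.0, 271.0], [323.0, 265.0], [252.0, 286.0], [241.0, 279.0], [245.0, 190.0], [259.0, 383.0]]
```

View pics/c4.png

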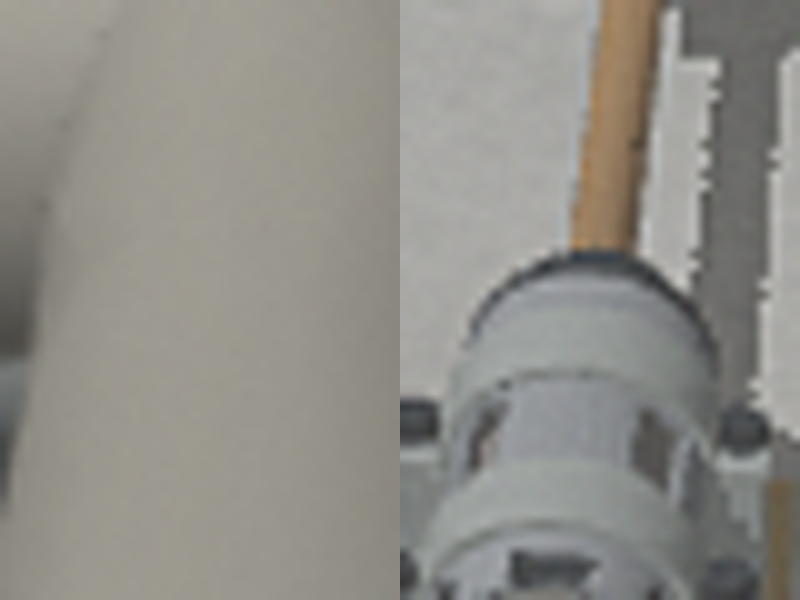

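play_rows([
  {"fingers": 1,"dx": 0.2,"dy": 0,"dz": 0,"rx": 0,"ry": 0,"rz": 0},
  {"fingers": 1,"dx": 0.2,"dy": 0,"dz": 0,"rx": 0,"ry": 0,"rz": 0},
  {"fingers": 1,"dx": 0.2,"dy": 0,"dz": 0,"rx": 0,"ry": 0,"rz": 0},
  {"fingers": 1,"dx": 0.15,"dy": 0,"dz": 0,"rx": 0,"ry": 0,"rz": 0},
  {"fingers": 1,"dx": 0,"dy": 0,"dz": 0,"rx": 0,"ry": 0,"rz": 0},
])

```text
time: 6.75
position: [574.5, -99.5, 43.4]
tool_rot: [0.478, 0.521, -0.521, -0.478]
contact_force: [-0.5, -0.7, -1.0]
opening: 27.6
```

play_rows([
  {"fingers": 1,"dx": 0.12,"dy": 0,"dz": 0,"rx": 0,"ry": 0,"rz": 0},
  {"fingers": 1,"dx": 0.12,"dy": 0,"dz": 0,"rx": 0,"ry": 0,"rz": 0},
  {"fingers": 1,"dx": 0.12,"dy": 0,"dz": 0,"rx": 0,"ry": 0,"rz": 0},
  {"fingers": 1,"dx": 0.12,"dy": 0,"dz": 0,"rx": 0,"ry": 0,"rz": 0},
  {"fingers": 1,"dx": 0.12,"dy": 0,"dz": 0,"rx": 0,"ry": 0,"rz": 0},
])

```text
time: 7.25
position: [572.4, -76.2, 43.4]
tool_rot: [-0.478, -0.521, 0.521, 0.478]
contact_force: [0.3, 0.3, -0.2]
opening: 27.9
```

play_rows([
  {"fingers": 1,"dx": 0.1,"dy": 0,"dz": 0,"rx": 0,"ry": 0,"rz": 0},
  {"fingers": 1,"dx": 0.1,"dy": 0,"dz": 0,"rx": 0,"ry": 0,"rz": 0},
  {"fingers": 1,"dx": 0.1,"dy": 0,"dz": 0,"rx": 0,"ry": 0,"rz": 0},
])

```text
time: 7.55
position: [571.5, -65.3, 43.6]
tool_rot: [-0.478, -0.521, 0.522, 0.478]
contact_force: [1.2, -11.4, -1.0]
opening: 27.6
```

play_rows([
  {"fingers": 1,"dx": 0.08,"dy": 0,"dz": 0,"rx": 0,"ry": 0,"rz": 0},
  {"fingers": 1,"dx": 0.1,"dy": 0,"dz": 0,"rx": 0,"ry": 0,"rz": 0},
  {"fingers": 1,"dx": 0.1,"dy": 0,"dz": 0,"rx": 0,"ry": 0,"rz": 0},
  {"fingers": 1,"dx": 0.1,"dy": 0,"dz": 0,"rx": 0,"ry": 0,"rz": 0},
  {"fingers": 1,"dx": 0.1,"dy": 0,"dz": 0,"rx": 0,"ry": 0,"rz": 0},
])

```text
time: 8.05
position: [569.7, -48.0, 43.7]
tool_rot: [-0.479, -0.52, 0.522, 0.478]
contact_force: [0.3, -11.5, -1.2]
opening: 27.5
```

play_rows([
  {"fingers": 1,"dx": 0.1,"dy": 0,"dz": 0,"rx": 0,"ry": 0,"rz": 0},
  {"fingers": 1,"dx": 0.1,"dy": 0,"dz": 0,"rx": 0,"ry": 0,"rz": 0},
  {"fingers": 1,"dx": 0.1,"dy": 0,"dz": 0,"rx": 0,"ry": 0,"rz": 0},
  {"fingers": 1,"dx": 0.1,"dy": 0,"dz": 0,"rx": 0,"ry": 0,"rz": 0},
  {"fingers": 1,"dx": 0.1,"dy": 0,"dz": 0,"rx": 0,"ry": 0,"rz": 0},
])

```text
time: 8.55
position: [567.9, -28.1, 43.7]
tool_rot: [-0.479, -0.52, 0.522, 0.478]
contact_force: [1.0, -11.6, -0.3]
opening: 27.5
```

play_rows([
  {"fingers": 1,"dx": 0.08,"dy": 0,"dz": 0,"rx": 0,"ry": 0,"rz": 0},
  {"fingers": 1,"dx": 0.08,"dy": 0,"dz": 0,"rx": 0,"ry": 0,"rz": 0},
  {"fingers": 1,"dx": 0.08,"dy": 0,"dz": 0,"rx": 0,"ry": 0,"rz": 0},
  {"fingers": 1,"dx": 0.08,"dy": 0,"dz": 0,"rx": 0,"ry": 0,"rz": 0},
  {"fingers": 1,"dx": 0.08,"dy": 0,"dz": 0,"rx": 0,"ry": 0,"rz": 0},
])

```text
time: 9.05
position: [566.4, -12.3, 43.6]
tool_rot: [-0.479, -0.52, 0.522, 0.478]
contact_force: [2.4, -10.7, -0.7]
opening: 27.8
```

play_rows([
  {"fingers": 1,"dx": 0.08,"dy": 0,"dz": 0,"rx": 0,"ry": 0,"rz": 0},
  {"fingers": 1,"dx": 0.08,"dy": 0,"dz": 0,"rx": 0,"ry": 0,"rz": 0},
  {"fingers": 1,"dx": 0.08,"dy": 0,"dz": 0,"rx": 0,"ry": 0,"rz": 0},
  {"fingers": 1,"dx": 0.08,"dy": 0,"dz": 0,"rx": 0,"ry": 0,"rz": 0},
  {"fingers": 1,"dx": 0.08,"dy": 0,"dz": 0,"rx": 0,"ry": 0,"rz": 0},
])

```text
time: 9.55
position: [565.0, 3.6, 43.6]
tool_rot: [-0.479, -0.519, 0.522, 0.478]
contact_force: [1.3, -11.5, -1.1]
opening: 27.3
```

play_rows([
  {"fingers": 1,"dx": 0.06,"dy": 0,"dz": 0,"rx": 0,"ry": 0,"rz": 0},
  {"fingers": 1,"dx": 0.06,"dy": 0,"dz": 0,"rx": 0,"ry": 0,"rz": 0},
  {"fingers": 1,"dx": 0.06,"dy": 0,"dz": 0,"rx": 0,"ry": 0,"rz": 0},
  {"fingers": 1,"dx": 0.06,"dy": 0,"dz": 0,"rx": 0,"ry": 0,"rz": 0},
  {"fingers": 1,"dx": 0.06,"dy": 0,"dz": 0,"rx": 0,"ry": 0,"rz": 0},
])

```text
time: 10.05
position: [564.2, 18.6, 43.2]
tool_rot: [-0.478, -0.521, 0.521, 0.478]
contact_force: [0.3, -1.3, -1.9]
opening: 27.7
```

play_rows([
  {"fingers": 1,"dx": 0.06,"dy": 0,"dz": 0,"rx": 0,"ry": 0,"rz": 0},
  {"fingers": 1,"dx": 0.06,"dy": 0,"dz": 0,"rx": 0,"ry": 0,"rz": 0},
  {"fingers": 1,"dx": 0.06,"dy": 0,"dz": 0,"rx": 0,"ry": 0,"rz": 0},
  {"fingers": 1,"dx": 0.05,"dy": 0,"dz": 0,"rx": 0,"ry": 0,"rz": 0},
  {"fingers": 1,"dx": 0.03,"dy": 0,"dz": 0,"rx": 0,"ry": 0,"rz": 0},
])

```text
time: 10.55
position: [563.5, 28.8, 43.3]
tool_rot: [-0.478, -0.521, 0.521, 0.478]
contact_force: [0.5, -1.4, -1.3]
opening: 27.9
```

play_rows([
  {"fingers": 1,"dx": 0,"dy": 0,"dz": 0,"rx": 0,"ry": 0,"rz": 0},
  {"fingers": 1,"dx": 0,"dy": 0,"dz": 0,"rx": 0,"ry": 0,"rz": 0},
])

```text
time: 10.75
position: [563.6, 28.8, 43.4]
tool_rot: [0.478, 0.521, -0.521, -0.478]
contact_force: [-0.2, -1.1, -0.2]
opening: 27.7
```

Run:
```python
from h import *
st=observe();T=tool(st);print(T[:3].round(3),st['contact_force'])
b=save('side','s4.png');a=save('top','t4.png')
f=lambda c,k:cv2.resize(c,None,fx=k,fy=k,interpolation=cv2.INTER_CUBIC)
o=np.hstack([f(a[185:265,100:180],5),f(b[230:310,235:315],5)])
cv2.imwrite('pics/c5.png',o[:,:,::-1])
```

```text
[[-8.50000e-02  0.00000e+00 -9.96000e-01  5.63648e+02]
 [ 9.96000e-01  0.00000e+00 -8.50000e-02  2.88170e+01]
 [ 0.00000e+00 -1.00000e+00 -0.00000e+00  4.34240e+01]] [-0.21056103 -1.09469714 -0.19619476]
```

View pics/c5.png

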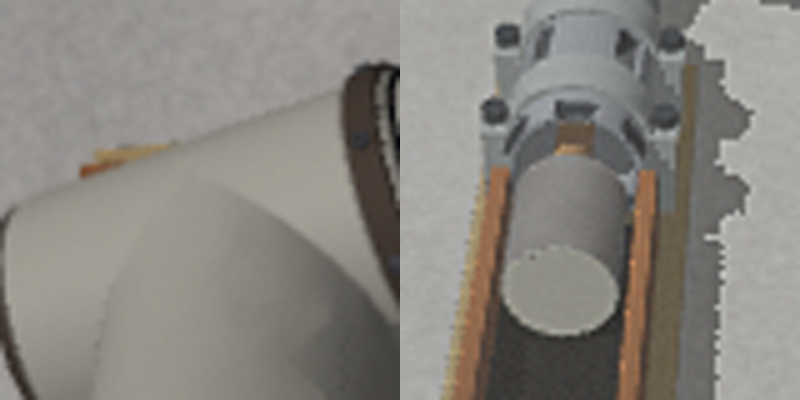

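Run:
```python
from h import *
p=at('side',(235+(560-400+.5)/5-.5,230+290.5/5-.5),50);h=np.array([556.6,76.7,50]);e=np.array([-.083,.9966,0])
print(p,(p-h)@e-132-29,(p-h)@[.9966,.083,0])
```

```text
[538.71060151 279.06574238  50.        ] 42.162518930134496 -1.0322179156866433
```

play_rows([
  {"fingers": 1,"dx": -0.3,"dy": 0,"dz": 0,"rx": 0,"ry": 0,"rz": 0},
  {"fingers": 1,"dx": -0.6,"dy": 0,"dz": 0,"rx": 0,"ry": 0,"rz": 0},
  {"fingers": 1,"dx": -0.8,"dy": 0,"dz": 0,"rx": 0,"ry": 0,"rz": 0},
  {"fingers": 1,"dx": -0.9,"dy": 0,"dz": 0,"rx": 0,"ry": 0,"rz": 0},
  {"fingers": 1,"dx": -0.9,"dy": 0,"dz": 0,"rx": 0,"ry": 0,"rz": 0},
])

```text
time: 11.35
position: [575.4, -112.7, 43.5]
tool_rot: [0.478, 0.521, -0.521, -0.478]
contact_force: [-0.0, -0.4, -0.3]
opening: 27.6
```

play_rows([
  {"fingers": 1,"dx": -0.9,"dy": 0,"dz": 0,"rx": 0,"ry": 0,"rz": 0},
  {"fingers": 1,"dx": -0.3,"dy": 0,"dz": 0,"rx": 0,"ry": 0,"rz": 0},
  {"fingers": 1,"dx": -0.6,"dy": 0,"dz": 0.5,"rx": 0,"ry": -0.022,"rz": 0},
  {"fingers": 1,"dx": -0.8,"dy": 0,"dz": 0.6,"rx": 0,"ry": 0,"rz": 0},
  {"fingers": 1,"dx": -0.8,"dy": 0,"dz": 0.6,"rx": 0,"ry": 0,"rz": 0},
])

```text
time: 11.85
position: [520.8, -254.5, 43.3]
tool_rot: [0.469, 0.529, -0.529, -0.469]
contact_force: [0.5, -0.1, -0.5]
opening: 27.8
```

play_rows([
  {"fingers": 1,"dx": -0.8,"dy": 0,"dz": 0.6,"rx": 0,"ry": 0,"rz": 0},
  {"fingers": 1,"dx": -0.8,"dy": 0,"dz": 0.6,"rx": 0,"ry": 0,"rz": 0},
  {"fingers": 1,"dx": -0.4,"dy": 0,"dz": 0.4,"rx": 0,"ry": 0,"rz": 0},
  {"fingers": 1,"dx": 0,"dy": 0,"dz": 0,"rx": 0,"ry": 0,"rz": 0},
  {"fingers": 1,"dx": 0,"dy": 0,"dz": 0,"rx": 0,"ry": 0,"rz": 0},
])

```text
time: 12.35
position: [467.3, -341.0, 43.4]
tool_rot: [0.47, 0.529, -0.529, -0.469]
contact_force: [-0.3, 0.6, -0.3]
opening: 27.9
```

play_rows([
  {"fingers": 1,"dx": -0.14,"dy": 0,"dz": 0.5,"rx": 0,"ry": 0,"rz": 0},
  {"fingers": 1,"dx": 0,"dy": 0.4,"dz": 0,"rx": 0,"ry": 0,"rz": 0},
  {"fingers": 1,"dx": 0,"dy": 0.35,"dz": 0,"rx": 0,"ry": 0,"rz": 0},
  {"fingers": 1,"dx": 0,"dy": 0.1,"dz": 0,"rx": 0,"ry": 0,"rz": 0},
  {"fingers": 1,"dx": 0,"dy": 0,"dz": 0,"rx": 0,"ry": 0,"rz": 0},
])

```text
time: 12.85
position: [448.1, -348.0, 8.9]
tool_rot: [-0.468, -0.529, 0.529, 0.469]
contact_force: [-0.2, 0.1, -0.4]
opening: 27.8
```

play_rows([
  {"fingers": 1,"dx": 0,"dy": 0.03,"dz": 0,"rx": 0,"ry": 0,"rz": 0},
  {"fingers": 1,"dx": 0,"dy": 0,"dz": 0,"rx": 0,"ry": 0,"rz": 0},
])

```text
time: 13.05
position: [448.9, -348.6, 8.7]
tool_rot: [0.469, 0.529, -0.529, -0.469]
contact_force: [0.3, 0.5, -0.3]
opening: 27.4
```

play_rows([
  {"fingers": 1,"dx": 0,"dy": 0.04,"dz": 0,"rx": 0,"ry": 0,"rz": 0},
  {"fingers": 1,"dx": 0,"dy": 0,"dz": 0,"rx": 0,"ry": 0,"rz": 0},
])

```text
time: 13.25
position: [448.5, -348.6, 6.7]
tool_rot: [0.469, 0.529, -0.529, -0.469]
contact_force: [-0.3, 0.6, -0.9]
opening: 27.4
```

Seated at the grasp height; open and lift.

play_rows([
  {"fingers": -1,"dx": 0,"dy": 0,"dz": 0,"rx": 0,"ry": 0,"rz": 0},
  {"fingers": -1,"dx": 0,"dy": 0,"dz": 0,"rx": 0,"ry": 0,"rz": 0},
  {"fingers": -1,"dx": 0,"dy": 0,"dz": 0,"rx": 0,"ry": 0,"rz": 0},
  {"fingers": -1,"dx": 0,"dy": 0,"dz": 0,"rx": 0,"ry": 0,"rz": 0},
  {"fingers": -1,"dx": 0,"dy": 0,"dz": 0,"rx": 0,"ry": 0,"rz": 0},
])

```text
time: 13.75
position: [448.5, -348.7, 6.6]
tool_rot: [0.469, 0.529, -0.529, -0.469]
contact_force: [0.6, 1.0, 0.2]
opening: 60.0
```

play_rows([
  {"fingers": -1,"dx": 0,"dy": -0.2,"dz": 0,"rx": 0,"ry": 0,"rz": 0},
  {"fingers": -1,"dx": 0,"dy": -0.5,"dz": 0,"rx": 0,"ry": 0,"rz": 0},
  {"fingers": -1,"dx": 0,"dy": -1,"dz": 0,"rx": 0,"ry": 0,"rz": 0},
  {"fingers": -1,"dx": 0,"dy": -1,"dz": 0,"rx": 0,"ry": 0,"rz": 0},
  {"fingers": -1,"dx": 0,"dy": -1,"dz": 0,"rx": 0,"ry": 0,"rz": 0},
])

```text
time: 14.25
position: [448.2, -348.6, 156.7]
tool_rot: [-0.469, -0.529, 0.529, 0.469]
contact_force: [0.9, -0.8, -0.7]
opening: 86.0
```

play_rows([
  {"fingers": -1,"dx": -1,"dy": -0.5,"dz": 0,"rx": 0,"ry": 0,"rz": 0},
  {"fingers": -1,"dx": -1,"dy": -0.5,"dz": 0,"rx": 0,"ry": 0,"rz": 0},
  {"fingers": -1,"dx": -1,"dy": 0,"dz": 0,"rx": 0,"ry": 0,"rz": 0},
  {"fingers": -1,"dx": -1,"dy": 0,"dz": 0,"rx": 0,"ry": 0,"rz": 0},
  {"fingers": -1,"dx": -1,"dy": 0,"dz": 0,"rx": 0,"ry": 0,"rz": 0},
])

```text
time: 14.75
position: [472.2, -548.7, 195.6]
tool_rot: [0.47, 0.529, -0.529, -0.469]
contact_force: [1.4, 0.4, 0.3]
opening: 86.8
```

play_rows([
  {"fingers": -1,"dx": 0,"dy": 0,"dz": 0,"rx": 0,"ry": 0,"rz": 0},
  {"fingers": -1,"dx": 0,"dy": 0,"dz": 0,"rx": 0,"ry": 0,"rz": 0},
  {"fingers": -1,"dx": 0,"dy": 0,"dz": 0,"rx": 0,"ry": 0,"rz": 0},
])

```text
time: 15.05
position: [472.2, -546.4, 194.9]
tool_rot: [0.469, 0.529, -0.529, -0.469]
contact_force: [-0.2, 0.1, -0.8]
opening: 87.2
```

Run:
```python
from h import *
a=save('top','t5.png');b=save('side','s5.png')
f=lambda c,k:cv2.resize(c,None,fx=k,fy=k,interpolation=cv2.INTER_CUBIC)
o=np.vstack([f(a[90:350,100:510],1.95)[:,:800]]);cv2.imwrite('pics/c6.png',o[:,:,::-1]);print(o.shape)
```

```text
(507, 800, 3)
```

View pics/c6.png

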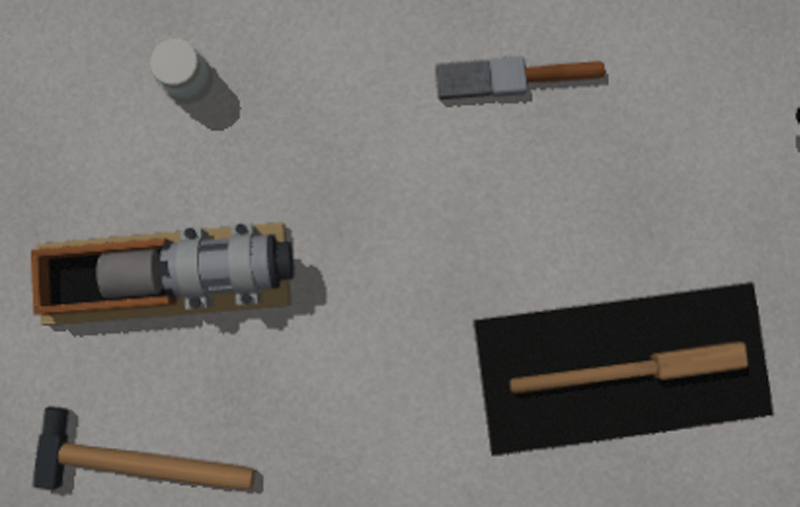

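View pics/s5.png

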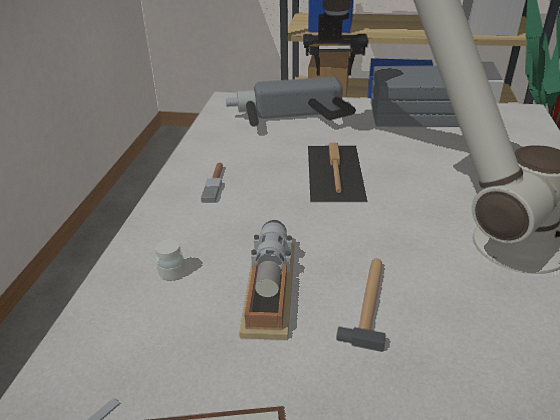

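Run:
```python
from rig import hand_in
print(hand_in())
```

```text
the job is handed in; nothing more can be done
None
```

The core is out of the bit and in the channel, the rod is back on its mat, and I handed the job in at about 15 s. The hand-in gives no verdict, so the result rests on my own checks.

- **Push:** The rod went through the hub without touching it. It met the core with its tip about 50 mm in, and pushed it out at 25–40 mm/s against about 11 N. The force fell to about 1 N once the core was clear.
- **Core:** The side camera put its centre about 42 mm past the mouth and 1 mm off-axis, lying along the channel. The rod-tip position gave about 41 mm, so the two agree. The last top picture shows it clear of the mouth.
- **Rod:** It lies flat, its midpoint within a few millimetres of the mat's centre by eye. The gripper is open and well clear.
- **Bystanders:** The brush, hammer and jar look unmoved in the final top and side pictures; I did not measure them.
- **Checks that disagreed:** Before entry, the side camera and the robot/top-camera estimates of the tip's sideways offset differed by about 2–3 mm. I aimed between them, inside the 5 mm clearance. The side view also suggested the tip was up to about 4 mm high; I did not resolve this, but no contact force appeared at the hub.
- **Rejected call:** The first two move calls were refused as invalid input because I had left out zero-valued fields. Nothing moved.

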